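Stow a plaster blank in the dry box through its check flap

TASK

Lay the long narrow plaster blank on the dry box's loading plate and slide it with the wooden push stick through the orange flap, all the way in until it bears firmly but gently against the foam-faced back stop: damp plaster chips if it is pushed hard. Then draw the stick out so that the flap falls fully shut behind the blank, set the stick down upright in front of the box, and leave the other two blanks where they are.

Things in the scene. Friction and masses are not known exactly. Their poses are not given: they have to be found in the camera images.
- long_blank: the long narrow cream plaster blank to be stowed, 30 (its x) x 60 (its y) x 14 mm high, 0.07 kg, drafted sides, damp: chips if the stick presses on it with more than 15 N. Origin: centre of its underside, z up. Starts lying flat on the bench; grasp it across the 30 mm.
- broad_blank: another cream plaster blank, 40 x 55 x 16 mm, to be left alone (not shifted by more than 30 mm). Origin: centre of its underside.
- square_blank: another cream plaster blank, 48 x 48 x 20 mm, to be left alone (not shifted by more than 30 mm). Origin: centre of its underside.
- push_stick: loose wooden push stick, 0.12 kg, standing on the bench: a bar 16 wide x 15 mm high along its x from -24 to a rubber nose at +150 mm, with an upright brown grip over the origin, 34 (x) x 22 (y) mm, z = 8 to 69 mm, its top 8 mm a cap 38 x 25 mm; foot 46 x 40 x 8 mm. Origin: on the underside, below the grip. Take the grip from above across its 22 mm.
- stick_nose (a point): centre of the rubber nose's end face: 150 mm along the stick's x from its origin, 7.5 mm above its underside; axes as the stick's.
- dry_box: fixed white dry box with a clear lid, 215 long x 164 wide x 80 mm high. Origin: at bench height, in the middle of the opening in its front wall; x points straight into the box along the lane, y across, z up. The opening is 36 mm wide, from z = 5 (lane floor) to 39 mm; the orange flap hangs just inside it. Guides 36 mm apart lead on from x = 46 mm.
- flap (a joint): hinge of the orange check flap, 40 wide x 33 mm high, hung from a pin across the opening's top at x = 8.5, z = 41 mm in the box's frame; 0 = hanging shut, grows (rad) as its lower edge swings into the box, to 1.4. A weak spring and its weight shut it; it rides on whatever lies under it (about 0.9 on the blank or the stick).
- load_spot (a point): middle of the bare part of the aluminium loading plate: x = -80, y = 0, z = 5 mm (plate top) in the box's frame, axes as the box's. The plate is 100 mm wide, from x = -130 to 0 mm, level with the lane floor. Two rails 11 mm high on it funnel from 74 mm apart at x = -46 mm to 36 mm at the opening; before x = -50 mm it is bare.
- lane (a point): point on the lane floor, x = 100, y = 0, z = 5 mm in the box's frame. The lane ends in a back stop with a soft black foam face, clamped with its face anywhere from x = 100 to 140 mm: not measured, it must be felt. The foam gives 1 mm per 2 N and bottoms at 8 mm; 5 N or more held for 0.2 s is firm. Sliding the blank and lifting the flap take 1 to 2 N. Let go, the blank stays clear behind the flap.
Not all that is in view belongs to the job. Leave any purple look-alike of the long_blank alone.

How it is judged:
By the outcome, as a careful person would: the job done as asked, in the order asked, and still so for the second after the job is handed in, with the robot touching nothing.
It also fails if it takes over 72 s, if anything falls off the work surface, if the arm or the gripper's body presses on something with over 40 N, if the wrist force passes 120 N, or if a joint passes its speed limit or range.

ROBOT

A 7-joint arm with a two-finger parallel gripper is mounted at the origin on a cart in front of the work surface, level with it; the furniture and walls round the work are solid. World frame = base frame: x ahead of the robot, y to its left, z up, the work surface at z = 0. Lengths are in m, angles in rad, forces in N, time in s.
With the tool pointing down it reaches from about 0.425 to 0.875 m from the base axis. Payload 4.7 kg.
Tool frame: the origin (TCP) lies where the fingers leave the gripper's body, on its centre line; the fingertips stand 70 mm ahead of it and the grasp point (between the pads) lies 51 mm ahead of it; z points along the fingers, y is the direction in which the jaws open and shut (so a half turn about z gives the same grasp; the last joint's range is limited). The gripper opens to 87 mm and grips with 3 to 60 N. Pads are 19 mm wide; open, the fingers measure 117 mm over their backs; the gripper's body (75 mm by 190 mm) begins 51 mm behind the grasp point.
Start: joints at [-1.311, 0.321, -0.07, 1.45, 0.023, 1.371, -0.057], TCP at [0.158, 0.63, 0.292] pointing down, gripper open.
Joint ranges: [-2.86, 2.86], [-0.3, 2.09], [-1.38, 1.24], [0.06, 2.45], [-1.56, 4.7], [0.09, 2.05], [-2.69, 2.69]. Speed limits (rad/s): [2.57, 2.57, 3.14, 3.14, 3.14, 3.14, 3.14].

INTERFACE

Orientations are given as a rotation vector (axis times angle).
In Python, from bench import sense, vision, bot gives the robot as it stands.
- The arm moves only by the shell command python3 -m jog 'ROWS'. ROWS is JSON, a list of rows, each a list of 3 entries, a list of its own where there are three numbers: the shift along the tool's x, y, z in cm, then the turn, a rotation vector about the tool's x, y, z in rad, then the closure, from -1 (fully open) to 1 (shut). A call has 1 to 8 rows; each row is the pose to reach, as a shift and turn from the pose commanded when the call began, along the tool's axes at that moment; what a row does not reach only later rows make up. A row lasts 1/8 s, in which the tool goes at most 62.5 mm and 10.7 degrees, less where a joint would pass 70% of its speed; a pose out of reach is approached as far as the arm can. A call with a gripper value outside its range is refused whole. The fingers move at their own pace and stop on an object; the grip force is fixed at half the most. Time passes only in rows, so rows that repeat a pose let the fingers close. It gives the time, the measured TCP pose, the force and the opening at its end, in the units of the state.
- sense(): the state, without advancing time (a new reading comes with each control period).
- vision.snapshot(name): name is "scene" or "top"; returns the picture (400x640x3 uint8, red, green, blue); there is no depth.
- vision.camera_params(name): a dict with "camera_matrix" (3x3 intrinsics, pixels), "D" ([k1, k2, p1, p2, k3] as OpenCV has them; the pictures are not rectified), "T" (4x4, takes a point from camera to world coordinates). Camera axes: x right, y down, z forward; pixel columns grow to the right and rows downward; lengths in m; the calibration is good to about 2 mm. A picture is of the moment at which its call begins. camera_params takes no time and is no camera call.
- bot.close_job(): hands the job in, once; it reports no verdict.
The state is a dict: "clock": time; "joint_pos": joint angles; "joint_velocities": joint speeds; "joint_efforts": joint torques, N m; "eef_pos": TCP position; "tcp_rot": TCP orientation; "force": force on the tool from outside, world axes, zero at the start; "moment": the same for the moment, N m; "gripper_width": finger opening in m.
Only numpy, scipy, OpenCV 4.12 (cv2) and the standard library are available. Lean on these libraries where they do the work, as an engineer would, in place of code of your own. Each camera call takes 0.05 s, during which the arm holds its last target. There are 200 camera calls.

## Working session

There is one attempt and no reset: what is moved stays moved. The work goes in short steps, Python scripts to look and compute and a shell command to move; the robot and the scene stay as the last step left them, time stands still between calls to the robot, and variables do not carry over. Pictures are saved under pics/ and viewed, on a budget of 10 in all, crops included, one or two more only if the job needs it, and the job is handed in when it is done.

```bash
mkdir -p pics; ls
python3 - <<'E'
from bench import sense, vision
import cv2,numpy as np
np.set_printoptions(precision=4,suppress=True)
for n in ("scene","top"):
    im=vision.snapshot(n); cv2.imwrite(f"pics/{n}0.png",im[:,:,::-1]); p=vision.camera_params(n); print(n,p)
s=sense(); print(s)
E
```

```text
pics
scene {'camera_matrix': array([[515.5243,   0.    , 313.2647],
       [  0.    , 515.5243, 199.4549],
       [  0.    ,   0.    ,   1.    ]]), 'D': array([-0.0204,  0.    ,  0.    ,  0.    ,  0.    ]), 'T': array([[ 0.5934, -0.463 ,  0.6584, -0.4985],
       [-0.8046, -0.319 ,  0.5008, -0.6727],
       [-0.0218, -0.827 , -0.5618,  0.911 ],
       [ 0.    ,  0.    ,  0.    ,  1.    ]])}
top {'camera_matrix': array([[518.5364,   0.    , 312.2536],
       [  0.    , 518.5364, 200.6511],
       [  0.    ,   0.    ,   1.    ]]), 'D': array([-0.1464,  0.    ,  0.    ,  0.    ,  0.    ]), 'T': array([[ 0.0232, -0.9981,  0.0577,  0.4094],
       [-0.9996, -0.0224,  0.0142,  0.0791],
       [-0.0128, -0.0581, -0.9982,  1.3248],
       [ 0.    ,  0.    ,  0.    ,  1.    ]])}
{'clock': 0.1, 'joint_pos': array([-1.3109,  0.3217, -0.0701,  1.4515,  0.0226,  1.3708, -0.0569]), 'joint_velocities': array([-0.0029, -0.0027, -0.001 , -0.0035, -0.0009,  0.0005, -0.0014]), 'joint_efforts': array([  0.0003, -49.2567,  -0.4054, -31.3401,  -0.0641,   0.0394,
         0.0001]), 'eef_pos': array([0.1581, 0.6301, 0.2913]), 'tcp_rot': array([-0.385 , -3.1178,  0.0026]), 'force': array([0.016 , 0.1877, 0.6827]), 'moment': array([-0.0306, -0.0454,  0.002 ]), 'gripper_width': 0.08685134185767585}
```

View pics/top0.png

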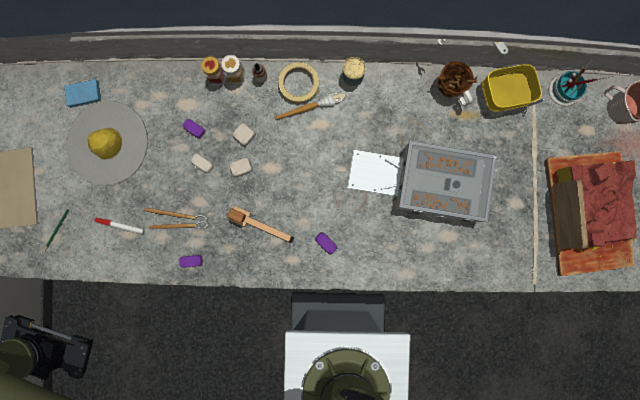

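View pics/scene0.png

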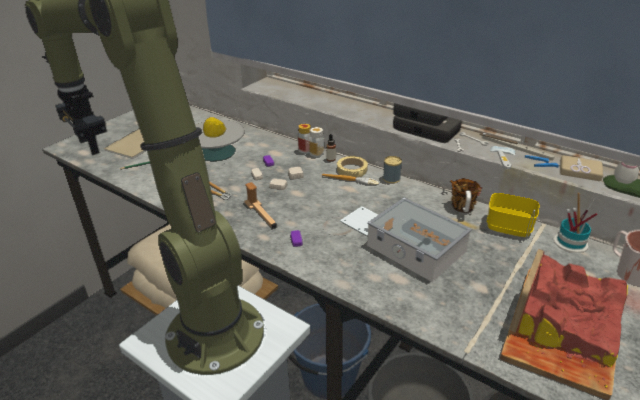

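The top view shows the long blank at about (202,162), broad at (241,167) and square at (244,134). The stick's grip is at (238,215) and its nose at (291,239). The plate is at (373,172), and the box centre at (447,182) with its lane running right in the image (world -y). Next I'll measure these.

```bash
cat > h.py <<'E'
import cv2,numpy as np
from bench import sense, vision
np.set_printoptions(precision=4,suppress=True)
def P(n): return vision.camera_params(n)
def ray(n,uv):
    p=P(n); uv=np.asarray(uv,float).reshape(-1,1,2)
    q=cv2.undistortPoints(uv,p["camera_matrix"],p["D"]).reshape(-1,2)
    d=np.c_[q,np.ones(len(q))]@p["T"][:3,:3].T
    return p["T"][:3,3],d
def plane(n,uv,z):
    o,d=ray(n,uv); return (o+d*((z-o[2])/d[:,2])[:,None])[:,:2]
def two(a,b):
    (o1,d1),(o2,d2)=ray("top",a),ray("scene",b); d1=d1[0];d2=d2[0]
    s=np.linalg.lstsq(np.c_[d1,-d2],o2-o1,rcond=None)[0]
    x,y=o1+s[0]*d1,o2+s[1]*d2; return (x+y)/2,np.linalg.norm(x-y)
def px(n,X):
    p=P(n);T=np.linalg.inv(p["T"]);return cv2.projectPoints(np.asarray(X,float).reshape(-1,3),cv2.Rodrigues(T[:3,:3])[0],T[:3,3],p["camera_matrix"],p["D"])[0].reshape(-1,2)
E
python3 - <<'E'
from h import *
im=cv2.imread("pics/top0.png"); hsv=cv2.cvtColor(im,cv2.COLOR_BGR2HSV)
for nm,uv in dict(long=(202,162),broad=(241,167),sq=(244,134),stickgrip=(236,212),cap=(240,216),bar=(270,229),nose=(291,239),plate=(373,172),box=(403,150),bench=(320,150)).items(): print(nm,uv,im[uv[1],uv[0]],hsv[uv[1],uv[0]])
def crop(i,x0,x1,y0,y1,k): return cv2.resize(i[y0:y1,x0:x1],None,fx=k,fy=k,interpolation=cv2.INTER_CUBIC)
a=crop(im,185,305,120,250,4); b=crop(im,340,500,135,230,5)[:475]
cv2.imwrite("pics/a.png",a)
cv2.imwrite("pics/b.png",b)
E
```

```text
long (202, 162) [173 189 199] [ 18  33 199]
broad (241, 167) [169 185 194] [ 19  33 194]
sq (244, 134) [168 186 195] [ 20  35 195]
stickgrip (236, 212) [ 66 107 154] [ 14 146 154]
cap (240, 216) [ 66 104 148] [ 14 141 148]
bar (270, 229) [125 169 211] [ 15 104 211]
nose (291, 239) [28 28 23] [90 46 28]
plate (373, 172) [239 241 235] [ 80   6 241]
box (403, 150) [53 55 54] [45  9 55]
bench (320, 150) [132 139 136] [ 43  13 139]
```

View pics/a.png

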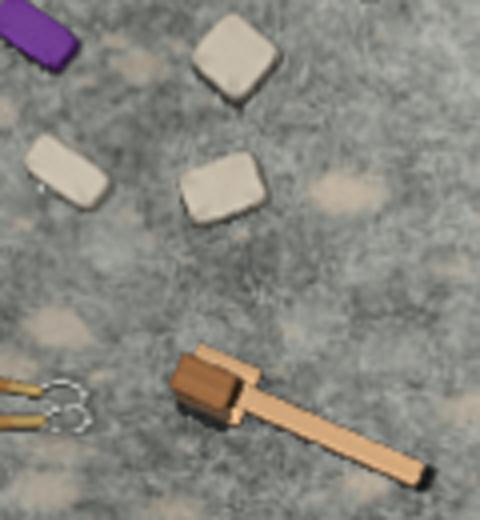

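View pics/b.png

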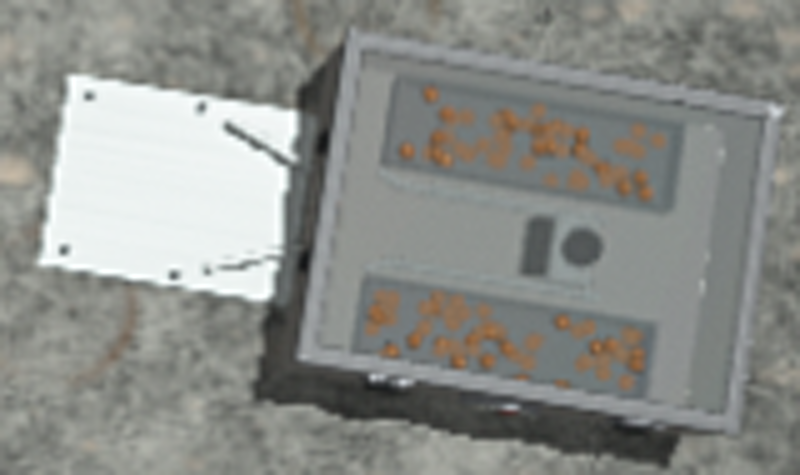

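Run:
```python
from h import *
im=cv2.imread("pics/top0.png"); K=8
big=cv2.resize(im,None,fx=K,fy=K,interpolation=cv2.INTER_CUBIC)
hsv=cv2.cvtColor(big,cv2.COLOR_BGR2HSV)
un=lambda q:(np.asarray(q,float)+.5)/K-.5
def comp(m,uv):
    n,l,st,c=cv2.connectedComponentsWithStats(m); k=l[int(uv[1]*K),int(uv[0]*K)]
    m=(l==k).astype(np.uint8); return max(cv2.findContours(m,0,1)[0],key=cv2.contourArea)
def rect(m,uv,z,nm):
    c=comp(m,uv).reshape(-1,2); w=plane("top",un(c),z)*1000
    r=cv2.minAreaRect(w.astype(np.float32)); b=cv2.boxPoints(r); e=[b[1]-b[0],b[2]-b[1]]; e.sort(key=np.linalg.norm)
    mm=cv2.moments(w.astype(np.float32).reshape(-1,1,2))
    print(nm,"ctr",np.array(r[0]),"mom",mm['m10']/mm['m00'],mm['m01']/mm['m00'],"sz",np.linalg.norm(e,axis=1),"long axis deg",np.degrees(np.arctan2(e[1][1],e[1][0]))%180)
    return b
cream=cv2.inRange(hsv,(10,20,165),(26,60,255))
rect(cream,(202,162),.012,"long");rect(cream,(241,167),.014,"broad");rect(cream,(244,134),.018,"sq")
bar=cv2.inRange(hsv,(8,75,165),(22,140,255))
c=comp(bar,(275,231)).reshape(-1,2); w=plane("top",un(c),.015)*1000
cap=cv2.inRange(hsv,(5,125,70),(22,200,175)); 
print("cap",rect(cap,(236,211),.067,"cap"))
nose=plane("top",un([[428,476]])*0+np.array([[(428+.5)/4-.5+185,(476+.5)/4-.5+120]]),.012)*1000; print("nose~",nose)
# bar centreline: points past the foot
far=w[np.hypot(*(w-nose[0]).T)<105]; r=cv2.minAreaRect(far.astype(np.float32)); print("bar",r,cv2.boxPoints(r))
white=cv2.inRange(hsv,(0,0,205),(180,25,255)); print(rect(white,(365,172),.005,"plate"))
x=np.array([[352,35],[780,108],[738,430],[300,360]]); bc=plane("top",(x+.5)/5-.5+[340,135],.08)*1000
print("box",bc,"ctr",bc.mean(0),[np.linalg.norm(bc[i]-bc[i-1]) for i in range(4)])
ax=(bc[1]+bc[2]-bc[0]-bc[3])/2; ax/=np.linalg.norm(ax); print("axis",np.degrees(np.arctan2(ax[1],ax[0])),"origin from box",bc[[0,3]].mean(0))
pc=plane("top",(np.array([[70,75],[38,265],[298,110],[270,300]])+.5)/5-.5+[340,135],.005)*1000; print("plate corners",pc)
```

```text
long ctr [578.1464 386.9265] mom 578.3625238215167 386.8949175857775 sz [26.6359 54.4879] long axis deg 56.58463
broad ctr [569.4075 284.9394] mom 569.2762918981856 284.6057399141725 sz [36.3938 49.5895] long axis deg 111.563156
sq ctr [654.226  279.2534] mom 654.2685014659521 279.0769596300966 sz [41.6785 43.2675] long axis deg 50.606976
cap ctr [441.6257 281.929 ] mom 442.11282797540554 283.00434063744285 sz [25.0508 40.2574] long axis deg 68.36697
cap [[422.5619 267.8358]
 [445.8483 258.6005]
 [460.6896 296.0223]
 [437.4032 305.2576]]
nose~ [[387.9766 147.6784]]
bar ((408.01416015625, 198.83828735351562), (99.49574279785156, 15.322553634643555), 67.50965881347656) [[381.9056 155.8047]
 [396.0628 149.9434]
 [434.1227 241.8719]
 [419.9655 247.7332]]
plate ctr [562.4463 -57.7297] mom 562.2078011930006 -56.13088099870216 sz [100.5952 121.8141] long axis deg 81.80133
[[ 503.9771 -110.8415]
 [ 603.5441 -125.187 ]
 [ 620.9155   -4.6179]
 [ 521.3484    9.7276]]
box [[ 630.5775 -137.6268]
 [ 600.7933 -350.8187]
 [ 442.3608 -329.6365]
 [ 471.7663 -113.8645]] ctr [ 536.3745 -232.9866] [np.float64(160.57914869753927), np.float64(215.26229703437352), np.float64(159.84221584213157), np.float64(217.76647740189287)]
axis -97.85622522280508 origin from box [ 551.1719 -125.7457]
plate corners [[ 619.3938   -5.2732]
 [ 521.1048    9.4024]
 [ 604.1316 -122.9762]
 [ 505.8822 -109.6587]]
```

Measured poses, which agree with each other and with the given sizes:

| Item | Position (mm) | Direction |
|---|---|---|
| Box origin | (552, -126) | -98° |
| Long blank | (578, 387) | long axis 56.6° |
| Stick origin | (442, 282) | x axis at -112.5° |

I'll write a helper that converts world targets to tool-frame rows.

```bash
cat >> h.py <<'E'
from scipy.spatial.transform import Rotation as Ro
BO=np.array([552.,-126.2]); BA=np.radians(-98.0)
def box(x,y=0):
    c,s=np.cos(BA),np.sin(BA); return BO+[c*x-s*y,s*x+c*y]
def tobox(p):
    d=np.asarray(p)[:2]*1000-BO; c,s=np.cos(BA),np.sin(BA); return np.array([c*d[0]+s*d[1],-s*d[0]+c*d[1]])
def go(x,y,z,yaw):  # mm, deg (world heading of tool x), tool down
    s=sense(); R=Ro.from_rotvec(s["tcp_rot"]); a=np.radians(yaw); c,q=np.cos(a),np.sin(a)
    T=Ro.from_matrix(np.array([[c,q,0],[q,-c,0],[0,0,-1.]]))
    print("shift cm",R.inv().apply(np.array([x,y,z])/1000-s["eef_pos"])*100,"turn",(R.inv()*T).as_rotvec(),"F",s["force"],"w",s["gripper_width"],"t",s["clock"])
E
python3 -c "
from h import *
go(578.2,387,180,56.6); print(box(-80),box(-100),box(-290))"
```

```text
shift cm [-46.6603 -13.3418  11.156 ] turn [-0.001   0.0017  1.908 ] F [0.016  0.1877 0.6827] w 0.08685134185767585 t 0.1
[563.1338 -46.9786] [565.9173 -27.1732] [592.3602 160.9777]
```

```bash
python3 -m jog '[[[-6,-1.7,1.4],[0,0,0.18],-0.2],[[-12,-3.4,2.8],[0,0,0.36],-0.2],[[-18,-5.1,4.2],[0,0,0.54],-0.2],[[-24,-6.8,5.6],[0,0,0.72],-0.2],[[-30,-8.5,7],[0,0,0.9],-0.2],[[-36,-10.2,8.4],[0,0,1.08],-0.2],[[-42,-12,10],[0,0,1.26],-0.2],[[-46.7,-13.3,11.2],[0,0,1.44],-0.2]]'; python3 -c "
from h import *
go(578.2,387,120,56.6)"
```

```text
clock: 1.1
eef_pos: [0.5801, 0.3866, 0.1794]
tcp_rot: [-2.351, -2.083, 0.001]
force: [0.9, 0.2, -0.5]
gripper_width: 0.0523
shift cm [ 0.0231 -0.1902  5.9384] turn [-0.0003  0.0004  0.4621] F [ 0.8659  0.2142 -0.5068] w 0.05232854275471989 t 1.1
```

```bash
python3 -m jog '[[[0,-0.2,2],[0,0,0.18],-0.2],[[0,-0.2,4],[0,0,0.36],-0.2],[[0,-0.2,6],[0,0,0.462],-0.2],[[0,-0.2,6],[0,0,0.462],-0.2]]'; python3 -c "
from h import *
go(578.2,387,73,56.6)"
```

```text
clock: 1.6
eef_pos: [0.5754, 0.3874, 0.1177]
tcp_rot: [2.76, 1.499, -0.008]
force: [-0.1, 0.8, 0.4]
gripper_width: 0.0518
shift cm [0.1465 0.2644 4.4712] turn [-0.0014  0.0047  0.0072] F [-0.0875  0.8475  0.3724] w 0.05181320883484826 t 1.6
```

```bash
python3 -m jog '[[[0.1,0.2,1.5],[0,0,0],-0.2],[[0.1,0.2,3],[0,0,0],-0.2],[[0.1,0.2,4],[0,0,0],-0.2],[[0.1,0.2,4.3],[0,0,0],-0.2],[[0.1,0.2,4.3],[0,0,0],-0.2]]'; python3 -c "
from h import *
go(578.2,387,73,56.6)"
```

```text
clock: 2.22
eef_pos: [0.5791, 0.3878, 0.0772]
tcp_rot: [2.762, 1.498, -0.0]
force: [-0.1, 0.0, 0.8]
gripper_width: 0.0525
shift cm [-0.113  -0.0286  0.4188] turn [-0.      0.0001  0.006 ] F [-0.133   0.0443  0.8481] w 0.05252054020594528 t 2.225
```

```bash
python3 -m jog '[[[-0.1,0,0.4],[0,0,0],-0.2],[[-0.1,0,0.4],[0,0,0],0.2],[[-0.1,0,0.4],[0,0,0],1],[[-0.1,0,0.4],[0,0,0],1],[[-0.1,0,0.4],[0,0,0],1],[[-0.1,0,-1.5],[0,0,0],1],[[-0.1,0,-4],[0,0,0],1],[[-0.1,0,-6],[0,0,0],1]]'; python3 -c "
from h import *
x,y=box(-80);go(x,y,140,82)"
```

```text
clock: 3.22
eef_pos: [0.5791, 0.3872, 0.1397]
tcp_rot: [-2.762, -1.497, -0.003]
force: [-0.6, -0.1, 0.6]
gripper_width: 0.0282
shift cm [-37.2534  22.3538  -0.0861] turn [ 0.0011 -0.0017 -0.4375] F [-0.5712 -0.1285  0.5528] w 0.028238352635454374 t 3.225
```

```bash
python3 -m jog '[[[-4,2.4,0],[0,0,-0.05],1],[[-9,5.4,0],[0,0,-0.1],1],[[-14,8.4,0],[0,0,-0.17],1],[[-19,11.4,0],[0,0,-0.25],1],[[-24,14.4,0],[0,0,-0.33],1],[[-29,17.4,0],[0,0,-0.4],1],[[-34,20.4,0],[0,0,-0.437],1],[[-37.2,22.35,0],[0,0,-0.437],1]]'; python3 -m jog '[[[0,0,0],[0,0,0],1],[[0,0,0],[0,0,0],1]]'
python3 - <<'E'
from h import *
x,y=box(-80);go(x,y,79,82)
im=vision.snapshot("top")[:,:,::-1]; cv2.imwrite("pics/c.png",cv2.resize(im[120:240,330:510],None,fx=4,fy=4))
E
```

```text
clock: 4.22
eef_pos: [0.5627, -0.0505, 0.1386]
tcp_rot: [2.374, 2.056, 0.002]
force: [-0.6, 0.5, -0.9]
gripper_width: 0.0282
clock: 4.47
eef_pos: [0.5632, -0.0459, 0.1379]
tcp_rot: [-2.371, -2.061, -0.002]
force: [0.4, 0.3, -0.5]
gripper_width: 0.0283
shift cm [-0.1123  0.0047  5.8905] turn [ 0.0007 -0.0012 -0.0001] F [ 0.4279  0.3081 -0.527 ] w 0.028318511884600394 t 4.475
```

```bash
python3 -m jog '[[[-0.1,0,2],[0,0,0],1],[[-0.1,0,4],[0,0,0],1],[[-0.1,0,5.3],[0,0,0],1],[[-0.1,0,5.8],[0,0,0],1],[[-0.1,0,5.9],[0,0,0],1],[[-0.1,0,5.9],[0,0,0],1]]'; python3 -c "
from h import *
x,y=box(-80);go(x,y,78.5,82)"
```

```text
clock: 5.28
eef_pos: [0.5631, -0.0477, 0.0785]
tcp_rot: [2.371, 2.06, 0.001]
force: [0.4, -0.4, -0.4]
gripper_width: 0.0281
shift cm [ 0.0722 -0.0106  0.0026] turn [ 0.0009 -0.0002 -0.0004] F [ 0.4111 -0.4283 -0.3893] w 0.02808206734534634 t 5.275
```

```bash
python3 -m jog '[[[0,0,0.03],[0,0,0],0.3],[[0,0,0.03],[0,0,0],0],[[0,0,0.03],[0,0,0],-0.2],[[0,0,-2],[0,0,0],-0.2],[[0,0,-6],[0,0,0],-0.2],[[0,0,-9],[0,0,0],-0.2],[[4,0,-9],[0,0,0],-0.2],[[8,0,-9],[0,0,0],-0.2]]'; python3 -c "
from h import *
go(442.2,282.3,170,67.5)"
```

```text
clock: 6.28
eef_pos: [0.5744, 0.032, 0.1692]
tcp_rot: [2.373, 2.058, 0.003]
force: [-0.0, 0.7, -0.6]
gripper_width: 0.0523
shift cm [ 22.9128 -16.6194  -0.0894] turn [ 0.0015 -0.0012  0.251 ] F [-0.0306  0.6564 -0.5658] w 0.05225554180754553 t 6.275
```

```bash
python3 -m jog '[[[4,-2.9,0],[0,0,0.05],-0.2],[[8.5,-6.2,0],[0,0,0.1],-0.2],[[13,-9.5,0],[0,0,0.15],-0.2],[[18,-13,0],[0,0,0.2],-0.2],[[22.9,-16.6,0],[0,0,0.25],-0.2],[[22.9,-16.6,0],[0,0,0.25],-0.2],[[22.9,-16.6,0],[0,0,0.25],-0.2]]'
python3 - <<'E'
from h import *
go(442.2,282.3,98,67.5)
im=vision.snapshot("top")[:,:,::-1]; cv2.imwrite("pics/d.png",im)
K=8; big=cv2.resize(im,None,fx=K,fy=K,interpolation=cv2.INTER_CUBIC); hsv=cv2.cvtColor(big,cv2.COLOR_BGR2HSV)
x0,y0=345*K,140*K; sub=hsv[y0:200*K,x0:405*K]
m=cv2.inRange(sub,(10,20,120),(28,80,255)); c=max(cv2.findContours(m,0,1)[0],key=cv2.contourArea).reshape(-1,2)+[x0,y0]
w=plane("top",(c+.5)/K-.5,.017)*1000; r=cv2.minAreaRect(w.astype(np.float32)); print(r, tobox(np.array(r[0])/1000))
cv2.imwrite("pics/d.png",big[130*K:215*K,330*K:420*K])
E
```

```text
clock: 7.15
eef_pos: [0.4418, 0.2809, 0.1683]
tcp_rot: [2.609, 1.749, 0.0]
force: [0.5, 0.5, 0.4]
gripper_width: 0.0521
shift cm [ 0.1444 -0.0164  7.0315] turn [0.0007 0.0003 0.0032] F [0.4528 0.5417 0.3572] w 0.052147567669345814 t 7.15
((563.2680053710938, -48.186771392822266), (56.532657623291016, 26.776182174682617), 82.91019439697266) [-78.8222   0.301 ]
```

View pics/d.png

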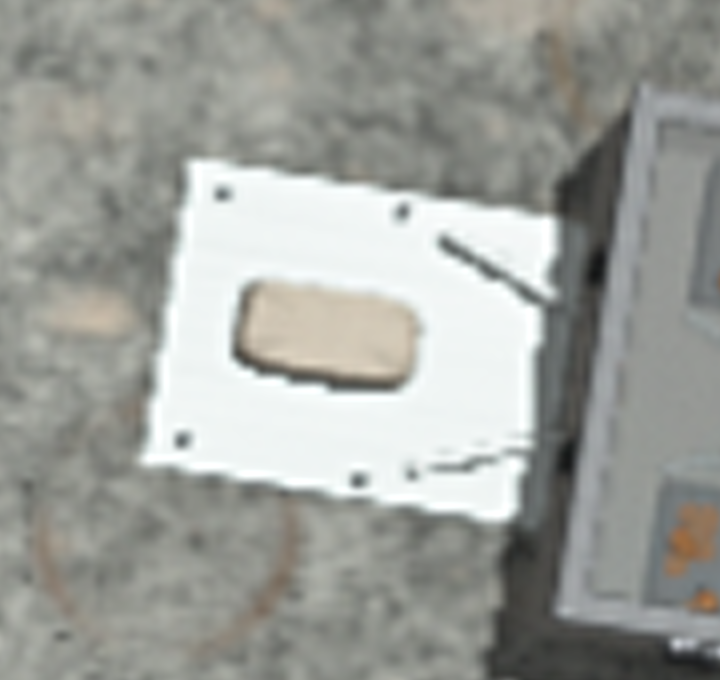

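The crop shows the blank centred and straight on the plate, at about (330,335) in the crop and (-79, 0) mm in the box frame. Next I'll take the stick.

```bash
python3 -m jog '[[[0,0,2],[0,0,0],-0.2],[[0,0,4.5],[0,0,0],-0.2],[[0,0,6.3],[0,0,0],-0.2],[[0,0,6.9],[0,0,0],-0.2],[[0,0,6.9],[0,0,0],0.2],[[0,0,6.9],[0,0,0],1],[[0,0,6.9],[0,0,0],1],[[0,0,6.9],[0,0,0],1]]';python3 -m jog '[[[0,0,0],[0,0,0],1],[[0,0,0],[0,0,0],1]]'; python3 -c "
from h import *
go(442.2,282.3,130,67.5)
x,y=box(-270);go(x,y,150,82)"
```

```text
clock: 8.2
eef_pos: [0.4417, 0.2818, 0.0998]
tcp_rot: [-2.609, -1.749, -0.002]
force: [-0.0, 0.1, 1.6]
gripper_width: 0.0237
clock: 8.45
eef_pos: [0.4417, 0.2818, 0.0998]
tcp_rot: [-2.609, -1.749, -0.001]
force: [-0.3, 0.3, 4.3]
gripper_width: 0.0238
shift cm [ 0.0704  0.0272 -3.0177] turn [ 0.0003 -0.001   0.0028] F [-0.3325  0.3451  4.3377] w 0.023821125948909814 t 8.45
shift cm [-7.3803 19.0232 -5.0197] turn [ 0.0004 -0.0009 -0.2502] F [-0.3325  0.3451  4.3377] w 0.023821125948909814 t 8.45
```

```bash
python3 -m jog '[[[0,0,0],[0,0,0],0.2],[[0,0,0.3],[0,0,0],0.2],[[0,0,0.9],[0,0,0],0.2],[[0,0,1.2],[0,0,0],0.2],[[0,0,1.2],[0,0,0],1],[[0,0,1.2],[0,0,0],1],[[0,0,1.2],[0,0,0],1],[[0,0,1.2],[0,0,0],1]]'; python3 -c "
from h import *
x,y=box(-270);go(x,y,150,82)"
```

```text
clock: 9.45
eef_pos: [0.4415, 0.2814, 0.0873]
tcp_rot: [-2.61, -1.749, -0.0]
force: [0.3, -0.8, -1.2]
gripper_width: 0.0246
shift cm [-7.3389 19.0289 -6.2709] turn [ 0.0001 -0.0001 -0.2504] F [ 0.2621 -0.8361 -1.177 ] w 0.024591112766727954 t 9.45
```

```bash
python3 -m jog '[[[0,0,0],[0,0,0],1],[[0,0,0],[0,0,0],1],[[0,0,0],[0,0,0],1]]'
python3 - <<'E'
from h import *
print(sense()["force"],sense()["moment"],sense()["gripper_width"])
im=vision.snapshot("scene")[:,:,::-1]
o=px("scene",[.442,.282,.05])[0].astype(int);print(o)
cv2.imwrite("pics/e.png",cv2.resize(im[o[1]-60:o[1]+60,o[0]-70:o[0]+70],None,fx=5,fy=5,interpolation=cv2.INTER_CUBIC))
E
```

```text
clock: 9.82
eef_pos: [0.4414, 0.2815, 0.0873]
tcp_rot: [-2.61, -1.749, 0.0]
force: [-0.6, -0.4, -0.4]
gripper_width: 0.0246
[-0.5679 -0.4118 -0.4299] [-0.1782  0.0943  0.0279] 0.02457800348617739
[250 190]
```

View pics/e.png

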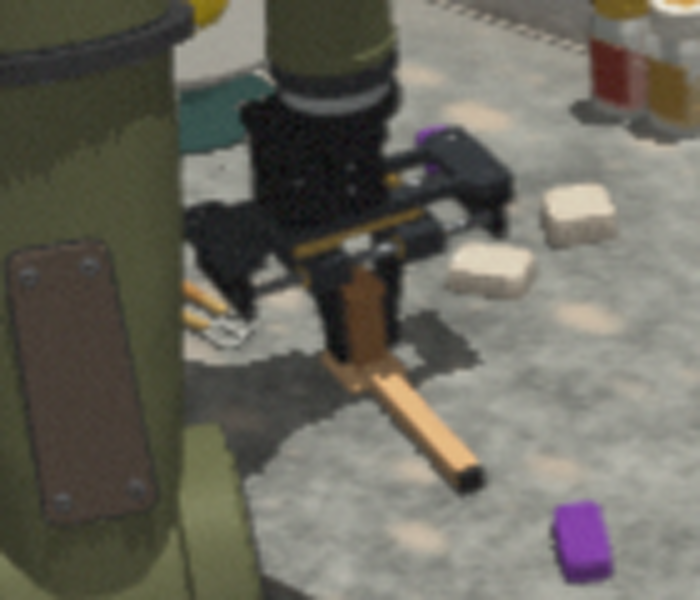

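The stick stands upright between the fingers, with its nose at about (470,478) in the crop. I'll lift it and test the hold.

```bash
python3 -m jog '[[[0,0,-0.5],[0,0,0],1],[[0,0,-1.5],[0,0,0],1],[[0,0,-3],[0,0,0],1],[[0,0,-4.5],[0,0,0],1],[[-1,2.6,-5],[0,0,-0.03],1],[[-2.5,6.5,-5],[0,0,-0.09],1],[[-4,10.5,-5],[0,0,-0.15],1],[[-5.7,14.7,-5],[0,0,-0.2],1]]'; python3 -c "
from h import *
x,y=box(-270);go(x,y,137,82)"
```

```text
clock: 10.88
eef_pos: [0.5569, 0.1725, 0.1386]
tcp_rot: [-2.419, -2.004, -0.003]
force: [-0.2, 1.2, -0.0]
gripper_width: 0.0243
shift cm [-2.4741  3.7967  0.1575] turn [ 0.001  -0.0014 -0.0476] F [-0.2437  1.2213 -0.0304] w 0.02429670482878784 t 10.875
```

```bash
python3 -m jog '[[[-1.2,2,0],[0,0,-0.024],1],[[-2.0,3.8,0.1],[0,0,-0.048],1],[[-2.0,3.8,0.1],[0,0,-0.048],1],[[-2.0,3.8,0.1],[0,0,-0.048],1],[[-2.0,3.8,0.1],[0,0,-0.048],1]]'
python3 - <<'E'
from h import *
x,y=box(-275);go(x,y,94,82); print(tobox(sense()["eef_pos"]))
ims={n:vision.snapshot(n)[:,:,::-1] for n in("top","scene")}
tiles=[]
for n,im in ims.items():
    cv2.imwrite(f"pics/f_{n}.png",im)
    s=sense()["eef_pos"]; o=px(n,[s[0]-.01,s[1]-.08,.06])[0].astype(int); print(n,"crop origin",o-[45,40])
    tiles.append(cv2.resize(im[o[1]-40:o[1]+40,o[0]-45:o[0]+45],None,fx=4.4,fy=6,interpolation=cv2.INTER_CUBIC))
cv2.imwrite("pics/f.png",np.hstack(tiles))
E
```

```text
clock: 11.5
eef_pos: [0.5885, 0.1473, 0.1365]
tcp_rot: [-2.371, -2.06, -0.0]
force: [-0.2, 0.9, -0.9]
gripper_width: 0.0243
shift cm [-0.0917  0.1894  4.2455] turn [-0.0005 -0.0007 -0.0009] F [-0.2066  0.8507 -0.8534] w 0.024326568371072617 t 11.5
[-275.8891   -1.8723]
top crop origin [280 121]
scene crop origin [289 149]
```

View pics/f.png

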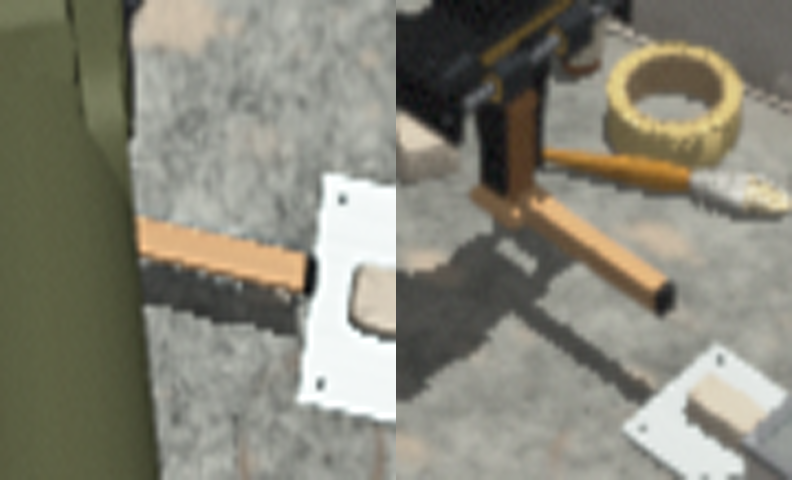

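Run:
```python
from h import *
t=lambda a,b:np.array([280+(a+.5)/4.4-.5,121+(b+.5)/6-.5]); s=lambda a,b:np.array([289+(a-396+.5)/4.4-.5,149+(b+.5)/6-.5])
X,e=two(t(315,274),s(664,295)); print("nose end",X,e,tobox(X))
# bar edges in top picture by mask
im=cv2.imread("pics/f_top.png"); K=8; big=cv2.resize(im,None,fx=K,fy=K,interpolation=cv2.INTER_CUBIC); hsv=cv2.cvtColor(big,cv2.COLOR_BGR2HSV)
m=cv2.inRange(hsv,(8,75,140),(22,160,255)); m[:, :313*K]=0; m[:,347*K:]=0; m[:150*K]=0;m[175*K:]=0
P=[]
for u in range(313*K,347*K,4):
    v=np.flatnonzero(m[:,u]); 
    if len(v)>20: P.append([u,v.mean()])
w=plane("top",(np.array(P)+.5)/K-.5,.063); b=np.array([tobox(q) for q in w])
print(np.polyfit(b[:,0],b[:,1],1),b[0],b[-1], np.degrees(np.arctan(np.polyfit(b[:,0],b[:,1],1)[0])))
```

```text
nose end [0.569  0.0039 0.0586] 0.0014377734408563636 [-131.2262   -1.2947]
[-0.0003 -1.8678] [-226.7084   -1.8566] [-143.5771   -1.8844] -0.015375034319619325
```

```bash
python3 -m jog '[[[0,0.1,1],[0,0,0],1],[[0,0.2,2.5],[0,0,0],1],[[0,0.2,3.7],[0,0,0],1],[[0,0.2,4.2],[0,0,0],1],[[0,0.2,4.2],[0,0,0],1],[[0,0.2,4.2],[0,0,0],1]]'; python3 -c "
from h import *
x,y=box(-275);go(x,y,93.5,82); print(tobox(sense()['eef_pos']))"
```

```text
clock: 12.35
eef_pos: [0.5916, 0.1458, 0.0947]
tcp_rot: [2.373, 2.058, 0.001]
force: [1.0, -0.1, -1.9]
gripper_width: 0.0244
shift cm [ 0.0124 -0.1399  0.115 ] turn [ 0.0007 -0.0004 -0.0024] F [ 0.9963 -0.0942 -1.9119] w 0.02438423254383214 t 12.35
[-274.8721    1.3976]
```

```bash
python3 -m jog '[[[-0.5,0,0.1],[0,0,0],1],[[-1.0,-0.1,0.1],[0,0,0],1],[[-1.5,-0.1,0.1],[0,0,0],1],[[-2.0,-0.1,0.1],[0,0,0],1],[[-2.5,-0.1,0.1],[0,0,0],1],[[-3.2,-0.1,0.1],[0,0,0],1],[[-4,-0.1,0.1],[0,0,0],1],[[-5,-0.1,0.1],[0,0,0],1]]'; python3 -c "
from h import *
x,y=box(-125);go(x,y,93.5,82); print(tobox(sense()['eef_pos']))"
```

```text
clock: 13.35
eef_pos: [0.5832, 0.0959, 0.0933]
tcp_rot: [2.373, 2.059, 0.0]
force: [0.6, 0.7, -1.7]
gripper_width: 0.0245
shift cm [-9.9272  0.0257 -0.0227] turn [ 0.0001 -0.0001 -0.002 ] F [ 0.6283  0.685  -1.6745] w 0.024468951648602924 t 13.35
[-224.2721   -0.0542]
```

```bash
python3 -m jog '[[[-1.2,0,0],[0,0,0],1],[[-2.4,0,0],[0,0,0],1],[[-3.6,0,0],[0,0,0],1],[[-4.8,0,0],[0,0,0],1],[[-6,0,0],[0,0,0],1],[[-7.2,0,0],[0,0,0],1],[[-8.4,0,0],[0,0,0],1],[[-9.3,0,0],[0,0,0],1]]'
python3 - <<'E'
from h import *
x,y=box(-125);go(x,y,93.5,82); print(tobox(sense()['eef_pos']))
im=vision.snapshot("top")[:,:,::-1]; cv2.imwrite("pics/g.png",cv2.resize(im[130:220,335:500],None,fx=4.8,fy=4.8,interpolation=cv2.INTER_CUBIC))
E
```

```text
clock: 14.35
eef_pos: [0.5699, 0.0033, 0.0932]
tcp_rot: [-2.374, -2.058, 0.0]
force: [0.2, 2.3, -1.0]
gripper_width: 0.0248
shift cm [-0.5753  0.0341 -0.0257] turn [-0.0001  0.0001 -0.0029] F [ 0.1534  2.2785 -1.0277] w 0.024818678472003614 t 14.35
[-130.7542   -0.3238]
```

View pics/g.png

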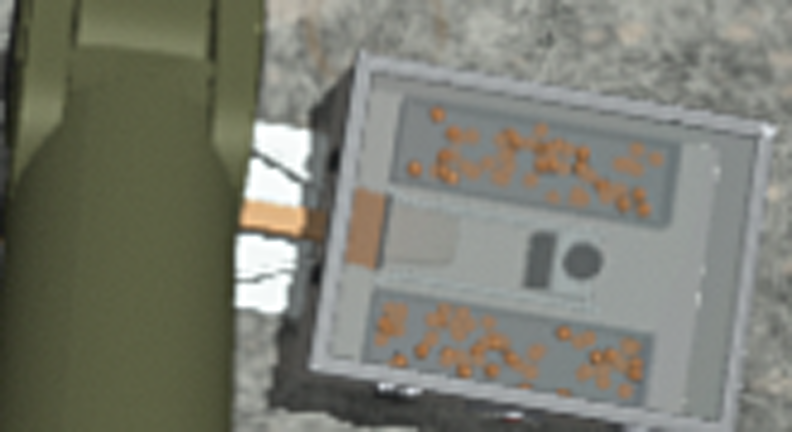

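The crop shows the flap riding up at (365,230) and the blank in the lane with its front edge at about (460,238). The dark stop is at about (530,258).

```bash
python3 - <<'E'
from h import *
f=lambda q:(np.array(q,float)+.5)/4.8-.5+[335,130]
for nm,q,z in (("blank front top",[460,240],.019),("foam left",[531,258],.019),("foam left z30",[531,258],.03)): print(nm,tobox(plane("top",f([q]),z)[0]/1))
E
python3 -m jog '[[[-0.4,0,0],[0,0,0],1],[[-0.8,0,0],[0,0,0],1],[[-1.2,0,0],[0,0,0],1],[[-1.6,0,0],[0,0,0],1],[[-1.6,0,0],[0,0,0],1],[[-1.6,0,0],[0,0,0],1]]'; python3 -c "
from h import *
print(tobox(sense()['eef_pos']),sense()['force'])"
```

```text
blank front top [75.4421  3.7619]
foam left [114.4975   0.5285]
foam left z30 [111.9874  -0.9064]
clock: 15.15
eef_pos: [0.5677, -0.012, 0.0931]
tcp_rot: [2.373, 2.058, -0.001]
force: [0.2, -0.9, -1.6]
gripper_width: 0.0244
[-115.2586   -0.3666] [ 0.1923 -0.8633 -1.6047]
```

```bash
python3 -m jog '[[[-0.2,0,0],[0,0,0],1],[[-0.4,0,0],[0,0,0],1],[[-0.6,0,0],[0,0,0],1],[[-0.8,0,0],[0,0,0],1],[[-1.0,0,0],[0,0,0],1],[[-1.2,0,0],[0,0,0],1]]'; python3 -c "
from h import *
print(tobox(sense()['eef_pos']),sense()['force'])"
python3 -m jog '[[[-0.1,0,0],[0,0,0],1],[[-0.2,0,0],[0,0,0],1],[[-0.3,0,0],[0,0,0],1]]'; python3 -c "
from h import *
print(tobox(sense()['eef_pos']),sense()['force'])"
```

```text
clock: 15.9
eef_pos: [0.5661, -0.0235, 0.0933]
tcp_rot: [-2.373, -2.058, -0.0]
force: [0.1, 0.7, -1.5]
gripper_width: 0.0246
[-103.6153   -0.3478] [ 0.0647  0.6654 -1.5438]
clock: 16.27
eef_pos: [0.5657, -0.0264, 0.0933]
tcp_rot: [-2.373, -2.058, -0.0]
force: [0.3, 1.1, -1.0]
gripper_width: 0.0244
[-100.7398   -0.3644] [ 0.2947  1.0524 -1.0255]
```

```bash
for i in 1; do python3 -m jog '[[[-0.1,0,0],[0,0,0],1],[[-0.2,0,0],[0,0,0],1],[[-0.3,0,0],[0,0,0],1]]' | sed -n '2p;4p'; done; python3 -m jog '[[[-0.1,0,0],[0,0,0],1],[[-0.2,0,0],[0,0,0],1]]' | sed -n '2p;4p'
```

```text
eef_pos: [0.5652, -0.0294, 0.0933]
force: [-0.2, 1.1, -0.4]
eef_pos: [0.565, -0.0314, 0.0933]
force: [-0.1, 1.9, -0.5]
```

```bash
python3 -m jog '[[[-0.1,0,0],[0,0,0],1],[[-0.2,0,0],[0,0,0],1]]' | sed -n '2p;4p'
```

```text
eef_pos: [0.5647, -0.0333, 0.0933]
force: [-0.1, 1.2, -1.4]
```

```bash
python3 -m jog '[[[-0.1,0,0],[0,0,0],1],[[-0.2,0,0],[0,0,0],1]]' | sed -n '2p;4p'
```

```text
eef_pos: [0.5644, -0.0353, 0.0933]
force: [0.9, 1.0, -1.1]
```

```bash
python3 -m jog '[[[-0.1,0,0],[0,0,0],1],[[-0.2,0,0],[0,0,0],1]]' | sed -n '2p;4p'
```

```text
eef_pos: [0.5643, -0.0366, 0.0934]
force: [-0.1, 4.0, 1.2]
```

```bash
python3 -m jog '[[[-0.1,0,0],[0,0,0],1],[[-0.2,0,0],[0,0,0],1]]' | sed -n '2p;4p'
```

```text
eef_pos: [0.5643, -0.0379, 0.0936]
force: [0.9, 6.2, 1.6]
```

Foam contact is felt. I'll press a little more and hold.

```bash
python3 -m jog '[[[-0.1,0,0],[0,0,0],1],[[-0.2,0,0],[0,0,0],1],[[-0.2,0,0],[0,0,0],1]]' | sed -n '2p;4p'
```

```text
eef_pos: [0.5642, -0.0389, 0.0938]
force: [0.0, 7.6, 1.5]
```

```bash
python3 -m jog '[[[0,0,0],[0,0,0],1],[[0,0,0],[0,0,0],1]]' | sed -n '2p;4p'
```

```text
eef_pos: [0.5642, -0.0389, 0.0938]
force: [0.9, 6.5, 1.5]
```

```bash
python3 -m jog '[[[-0.1,0,0],[0,0,0],1],[[-0.15,0,0],[0,0,0],1],[[-0.15,0,0],[0,0,0],1],[[-0.15,0,0],[0,0,0],1],[[-0.15,0,0],[0,0,0],1]]' | sed -n '2p;4p'
python3 - <<'E'
from h import *
im=vision.snapshot("top")[:,:,::-1]; cv2.imwrite("pics/i.png",im)
print(tobox(sense()['eef_pos']), sense()['force'])
E
```

```text
eef_pos: [0.5642, -0.0394, 0.0939]
force: [0.2, 9.3, 3.3]
[-87.6558   0.0088] [1.0185 9.0656 2.1211]
```

```bash
python3 -m jog '[[[0.2,0,0],[0,0,0],1],[[0.6,0,0],[0,0,0],1],[[1.4,0,0],[0,0,0],1],[[2.4,0,0],[0,0,0],1],[[3.8,0,0],[0,0,0],1],[[5.4,0,0],[0,0,0],1],[[7.2,0,0],[0,0,0],1],[[9.2,0,0],[0,0,0],1]]' | sed -n '2p;4p'; python3 -m jog '[[[2,0,0],[0,0,0],1],[[4,0,0],[0,0,0],1],[[6,0,0],[0,0,0],1],[[8,0,0],[0,0,0],1],[[10,0,0],[0,0,0],1],[[11.5,0,0],[0,0,0],1],[[12,0,0],[0,0,0],1],[[12,0,0],[0,0,0],1]]'
python3 - <<'E'
from h import *
print(tobox(sense()['eef_pos']))
x,y=box(-305);go(x,y,87.5,82)
t=vision.snapshot("top")[:,:,::-1]; s=vision.snapshot("scene")[:,:,::-1]
a=cv2.resize(t[130:220,270:500],(780,305),interpolation=cv2.INTER_CUBIC); o=px("scene",[*box(-120)/1000,.03])[0].astype(int)
b=cv2.resize(s[o[1]-45:o[1]+45,o[0]-115:o[0]+115],(750,294),interpolation=cv2.INTER_CUBIC); b=cv2.copyMakeBorder(b,0,0,0,30,0)
print("scene off",o-[115,45]); cv2.imwrite("pics/j.png",np.vstack([a,b])); cv2.imwrite("pics/j_top.png",t);cv2.imwrite("pics/j_scene.png",s)
E
```

```text
eef_pos: [0.5766, 0.0502, 0.0934]
force: [-0.3, -0.1, -1.1]
clock: 21.2
eef_pos: [0.5934, 0.167, 0.0932]
tcp_rot: [2.373, 2.058, -0.0]
force: [-0.4, -0.5, -0.9]
gripper_width: 0.0243
[-296.1247    0.1432]
shift cm [ 0.8877 -0.0164  0.5693] turn [-0.      0.0004 -0.0023] F [-0.4428 -0.4653 -0.934 ] w 0.024294687598008333 t 21.2
scene off [237 161]
```

View pics/j.png

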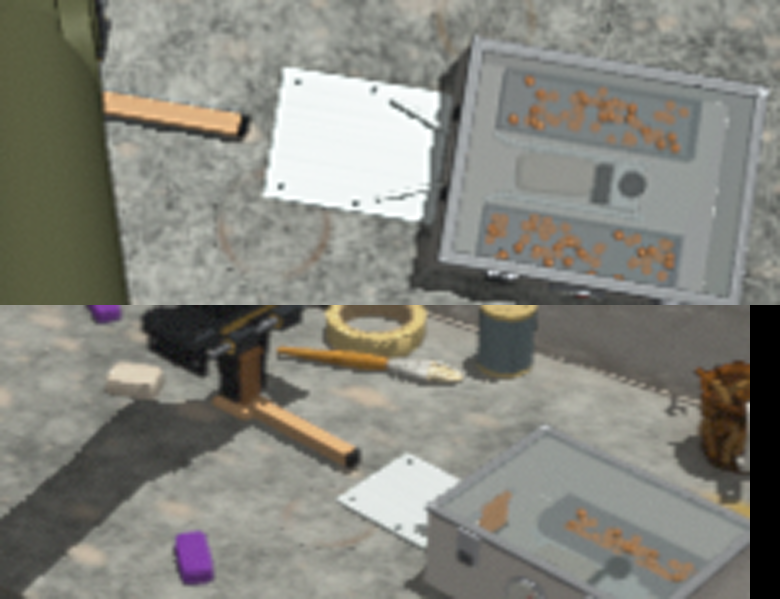

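The blank sits against the stop at about (590,182) in the top half of the picture. The flap hangs shut at about (495,512), and the stick's nose, at about (245,127), is clear of the plate. Now I'll set the stick down.

```bash
python3 -m jog '[[[0,0,0.2],[0,0,0],1],[[0,0,0.4],[0,0,0],1],[[0,0,0.5],[0,0,0],1],[[0,0,0.55],[0,0,0],1],[[0,0,0.55],[0,0,0],1]]' | sed -n '2p;4p'; python3 -m jog '[[[0,0,0.05],[0,0,0],1],[[0,0,0.05],[0,0,0],1]]' | sed -n '2p;4p'
```

```text
eef_pos: [0.5933, 0.1672, 0.0877]
force: [0.4, -0.4, -2.4]
eef_pos: [0.5934, 0.1672, 0.0873]
force: [-0.4, 0.8, -1.2]
```

```bash
python3 -m jog '[[[0,0,0],[0,0,0],0.3],[[0,0,0],[0,0,0],0.1],[[0,0,0],[0,0,0],-0.2],[[0,0,-1],[0,0,0],-0.2],[[0,0,-3],[0,0,0],-0.2],[[0,0,-6],[0,0,0],-0.2],[[0,0,-10],[0,0,0],-0.2],[[0,0,-14],[0,0,0],-0.2]]'; python3 -m jog '[[[4,0,-2],[0,0,0],-0.2],[[9,0,-3],[0,0,0],-0.2],[[14,0,-3],[0,0,0],-0.2],[[19,0,-3],[0,0,0],-0.2],[[22,0,-3],[0,0,0],-0.2],[[22,0,-3],[0,0,0],-0.2],[[22,0,-3],[0,0,0],-0.2],[[22,0,-3],[0,0,0],-0.2]]'
python3 - <<'E'
from h import *
t=vision.snapshot("top")[:,:,::-1]; s=vision.snapshot("scene")[:,:,::-1]
a=cv2.resize(t[110:220,180:500],(780,268),interpolation=cv2.INTER_CUBIC)
b=cv2.resize(s[130:290,220:480],(520,320),interpolation=cv2.INTER_CUBIC); b=cv2.copyMakeBorder(b,0,0,0,260,0)
cv2.imwrite("pics/k.png",np.vstack([a,b]))
E
```

```text
clock: 23.18
eef_pos: [0.5935, 0.167, 0.2303]
tcp_rot: [2.373, 2.058, 0.003]
force: [0.9, 0.6, 0.6]
gripper_width: 0.0523
clock: 24.18
eef_pos: [0.6252, 0.3829, 0.2583]
tcp_rot: [2.375, 2.055, 0.001]
force: [0.6, -0.5, -0.3]
gripper_width: 0.0526
```

View pics/k.png

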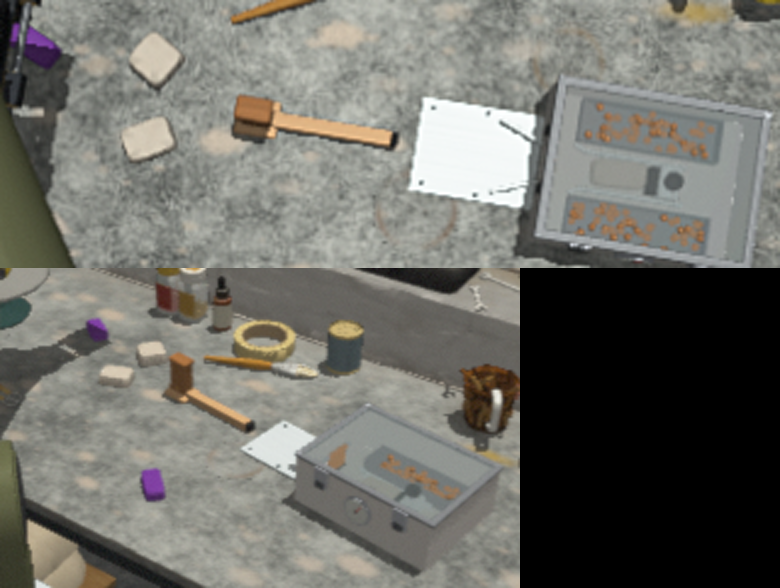

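The picture shows the stick upright in front of the plate at about (255,112) and the blank against the stop at about (640,178). The flap is shut at about (338,455), and the other blanks are in place at (155,60) and (148,138). I'm handing in the job.

```bash
python3 -c "
from bench import bot; print(bot.close_job())"
```

```text
the job is handed in; nothing more can be done
None
```

The long blank is in the dry box against the foam stop, the flap is shut behind it, and I handed the job in at about 24 s.

- **Push:** I laid the blank on the loading plate and pushed it through the flap with the stick. I felt the foam with the stick's nose about 115 mm short of where it would bottom the blank, then pressed and held about 7–9 N for over 0.5 s. That was the wrist reading, good to about ±1 N, and no reading between steps came near the 15 N chipping limit.
- **Last pictures:** these show the blank against the stop, the flap hanging shut, and the stick upright on the bench in front of the plate. By eye the broad and square blanks have not moved, but I did not re-measure them. The gripper was well clear of everything at the end.
- **Disagreed:**
  - The stick's grip measured 24–25 mm between the fingers, not the 22 mm given, so the fingers probably bore on the 25 mm cap. I regrasped 12 mm lower, but the width stayed the same. The stick held straight and roughly level throughout.
  - The camera put the nose about 5 mm short of where it should have been. This did not matter, because I found the stop by feel.

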